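Seat a bottle in the labelling cradle and snap its toggle clamp over

ROBOT

A 7-joint arm with a two-finger parallel gripper is mounted at the origin on the work surface. World frame = base frame: x ahead of the robot, y to its left, z up, the work surface at z = 0. Lengths are in m, angles in rad, forces in N, time in s.
With the tool pointing down it reaches from about 0.375 to 0.925 m from the base axis. Payload 3.1 kg.
Tool frame: the origin (TCP) lies midway between the tips of the shut fingers; the grasp point (between the pads) lies grasp_offset behind it (grasp_offset is the distance from the TCP to the grasp point, in m); z points along the fingers, y is the line along which they close (so a half turn about z gives the same grasp; the last joint's range is limited). The gripper opens to 85 mm and grips with 20 to 120 N. Pads are 22 mm wide; open, the fingers measure 114 mm over their backs; the gripper's body (76 mm by 85 mm) begins 54 mm behind the grasp point. The pads swing forward as they close: fully open they stand 13 mm farther back than shut.
Start: joints at [1.047, 0.383, 0.044, 1.598, -0.018, 1.161, -0.05], TCP at [0.269, -0.592, 0.231] pointing down, gripper open.
Joint ranges: [-2.61, 2.61], [-0.41, 2.15], [-1.48, 1.57], [0, 2.5], [-1.57, 4.71], [0.05, 1.97], [-2.85, 2.85]. Speed limits (rad/s): [2.79, 2.79, 3.14, 3.14, 3.14, 3.14, 3.14].

INTERFACE

Orientations are given as a unit quaternion [w, x, y, z].
In Python, from station import * gives the robot as it stands.
- The arm moves only by the tool apply_moves, never from a script. Its arguments are lists of equal length, an entry for each row: "dp": the shift along the tool's x, y, z in m, a list of three; "turn": the turn, a rotation vector about the tool's x, y, z in rad, a list of three; "gripper": the opening, from 0 (shut) to 1 (fully open). A call has 1 to 20 rows; each row shifts and turns the commanded pose from where the row before left it, along the tool's axes as they then stand; what a row does not reach is not made up. A row lasts 1/8 s, in which the tool goes at most 62.5 mm and 10.7 degrees, less where a joint would pass 70% of its speed; a pose out of reach is approached as far as the arm can. A call is refused whole if a number of a shift passes 0.0625 or a number of a turn 0.188, either way. A call with a gripper value outside its range is refused whole. The fingers move at their own pace and stop on an object; "grip_force" is the grip in N (left out, the last holds). Time passes only in rows, so rows that do not move let the fingers close. It gives the time, the measured TCP pose, the force, the opening and the grip force at its end, in the units of the state.
- observe(): the state, without advancing time (a new reading comes with each control period).
- grab_frame(name): name is "side" or "top" or "wrist"; returns a dict with "pixels" (400x640x3 uint8, blue, green, red), "depth" (400x640 float32, m along the optical axis (not along the pixel's ray), 0 where there is no reading), "fovy" (degrees; the focal length in pixels is half the picture's height over the tangent of half this angle, whatever the lens; pixels are square), "cx", "cy" (the principal point, pixels), "R" (3x3) and "t" (3): a world point X has camera coordinates R X + t. Camera axes: x right, y down, z forward; pixel columns grow to the right and rows downward; lengths in m; the calibration is good to about 2 mm. A picture is of the moment at which its call begins.
- job_done(): hands the job in; it is judged then, once.
Trained networks look in a picture, given as the dict that the camera call returned (one of the last four; its "shot" number tells which), for a name from the list of things; names that differ only in an ending like _2 or _b are one class to them, and where a whole thing is asked for, a point or a joint stands for the part that bears it (a point fixed in the world has none). Each returns a list of dicts, best first, with "p" (0 to 1); they miss things now and then, are a little off and sometimes report something else, mostly with a low value. They report only what shows in the picture. A call takes as long as a camera call.
- search_frame(query, picture): "position" ([row, column] in pixels, amid what is visible of it).
- cut_out(query, picture): "region" (400x640 bool, what is visible of it) and "position" ([row, column] in pixels, amid what is visible of it).
The state is a dict: "clock": time; "joint_pos": joint angles; "qvel": joint speeds; "joint_torque": joint torques, N m; "tool_pos": TCP position; "eef_rot": TCP orientation; "wrist_force": force on the tool from outside, world axes, zero at the start; "moment": the same for the moment, N m; "width": finger opening in m; "grip_force": force on a finger pad.
Only numpy, scipy, OpenCV 4.12 (cv2) and the standard library are available. Lean on these libraries where they do the work, as an engineer would, in place of code of your own. Each camera call takes 0.05 s, during which the arm holds its last target. There are 200 camera calls.

TASK

Push the dark bottle lying in the wooden cradle along its saddles with your fingertips until its mouth is fully home against the cork-faced end stop; then push the red-knobbed clamp lever over past upright so that it snaps to its other side and the rubber foot holds the bottle down. Do not lift the bottle out of the cradle, do not work the lever before the bottle is home, and leave the other things on the counter where they stand.

Things in the scene. Friction and masses are not known exactly. Their poses are not given: they have to be found in the camera images.
- cradle: Fixed wooden cradle, placed and turned anew each time. Origin on the counter; z up, y along the bottle from base to mouth, x away from the robot at yaw 0. Base board 12 mm thick, x = -50 to 100 mm, y = -160 to 180 mm. V saddles 16 mm wide in y at y = -80 and 0, 96 mm wide in x, at most 62 mm high, carry the bottle with its axis at x = 0, z = 60 mm.
- stop_face (a point): Centre of the cork face of the end stop, on the bottle's axis (cradle x = 0, y = 150, z = 60 mm). The bottle's mouth must come against it. The stop is a wooden board 70 mm wide in x, up to z = 100 mm, from y = 150 to 168 mm.
- bottle: Dark bottle with a gold neck sleeve, lying loose in the saddles along cradle y, mouth to the stop. 250 mm long, body 60 mm across for 150 mm, neck 27 mm across, 0.3 to 0.45 kg; slides at some 2 to 5 N. Origin: centre of the flat base face; local y runs along its axis to the mouth; it may roll about that. Starts 18 to 42 mm short of the stop; home, its origin is at cradle y = -100 mm.
- bottle_top (a point): Centre of the bottle's mouth end, on its axis, 250 mm from the base.
- clamp_lever (a joint): Toggle lever angle, rad, about a line along cradle x. 0 (open; starts at 0 to 0.1): leans 46 degrees towards the stop (+y). 0.8: upright, unstable. 1.6 (clamped): leans 46 degrees the other way (-y). A spring drives it from upright to the nearer end: 3 to 5 N at the knob to move it off its open end, less towards upright; past upright it snaps over by itself. It lowers the foot 13 mm.
- pivot (a point): The lever's pivot, at cradle x = 0, y = 0, z = 136 mm, between steel cheeks up to z = 145 mm on the clamp's flat dark arm. The arm spans x = -22 to 88 mm, y = -18 to 18 mm, z = 112 to 124 mm, and stands on a post at x = 62 to 88 mm, on the bottle's far side (+x).
- lever_knob (a point): Centre of the red ball, 28 mm across, on the lever's end, 80 mm from the pivot; the lever rod is 12 mm thick. Open: 57 mm towards the stop from the pivot, 56 mm above it; upright: 80 mm above it.
- clamp_foot: Black rubber foot, 26 mm across, under the clamp arm over the bottle; sprung. Open, it hangs 10 mm above the bottle; clamped, it presses on the bottle with about 5 N.
- label_roll: Bystander: roll of white labels standing on its end, 68 mm across, 60 mm high, with a 38 mm hole. Origin: centre of its underside.
- stamp: Bystander: wooden hand stamp, foot 50 x 34 mm, 70 mm high with its knob. Origin: centre of its underside.
- other_bottle: Bystander: small green bottle with a paper label, standing upright, 48 mm across, 200 mm high. Origin: centre of its underside.
- cork_jar: Bystander: cork-coloured jar with a wooden cap, 60 mm across, 90 mm high. Origin: centre of its underside.

How it is judged:
By the outcome, as a careful person would: the job done as asked, in the order asked, and still so for the second after the job is handed in, with the robot touching nothing.
It also fails if it takes over 51 s, if anything falls off the work surface, if the arm or the gripper's body presses on something with over 40 N, if the wrist force passes 120 N, or if a joint passes its speed limit or range.

## Working session

There is one attempt and no reset: what is moved stays moved. The work goes in short steps, Python scripts to look and compute and a tool call to move; the robot and the scene stay as the last step left them, time stands still between calls to the robot, and variables do not carry over. Pictures are saved under pics/ and viewed, at most 10 in all, crops included, and the job is handed in when it is done.

Besides the shell and the picture viewer there is one more tool, called by a JSON object that holds its "method" and its "body", one argument or row to a line. apply_moves: Moves the arm, as the interface text tells. Its arguments: {"type":"object","properties":{"dp":{"type":"array","items":{"type":"array","items":{"type":"number"}}},"turn":{"type":"array","items":{"type":"array","items":{"type":"number"}}},"gripper":{"type":"array","items":{"type":"number"}},"grip_force":{"type":"number"}},"required":["dp","turn","gripper"]}

```bash
mkdir -p pics; ls
cat > h.py <<'E'
from station import *
import numpy as np, cv2
from scipy.spatial.transform import Rotation as Ro
def pts(f,mask=None):
    d=f["depth"]; F=200/np.tan(np.radians(f["fovy"])/2)
    m=d>0
    if mask is not None: m&=mask
    v,u=np.nonzero(m); z=d[v,u]
    C=np.c_[(u-f["cx"])/F*z,(v-f["cy"])/F*z,z]
    return (C-np.array(f["t"]))@np.array(f["R"])
def proj(f,X):
    F=200/np.tan(np.radians(f["fovy"])/2)
    c=np.atleast_2d(X)@np.array(f["R"]).T+np.array(f["t"])
    return np.c_[c[:,0]/c[:,2]*F+f["cx"],c[:,1]/c[:,2]*F+f["cy"]]
E
python3 - <<'E'
from h import *
np.set_printoptions(precision=3,suppress=True)
s=observe(); print({k:s[k] for k in("clock","tool_pos","eef_rot","wrist_force","width")})
for n in("top","side"):
    f=grab_frame(n); cv2.imwrite(f"pics/{n}0.png",f["pixels"])
    print(n,f["t"],f["fovy"],"campos",-np.array(f["R"]).T@f["t"])
    for q in("bottle","clamp_lever","cradle","clamp_foot","label_roll","stamp","other_bottle","cork_jar","lever_knob"):
        r=cut_out(q,f)
        for k in r[:2]:
            P=pts(f,k["region"]) 
            print(q,round(k["p"],2),k["position"],k["region"].sum(),np.median(P,0) if len(P) else None, np.percentile(P,[2,98],axis=0).ravel() if len(P) else None)
E
```

```text
pics
{'clock': 0.0, 'tool_pos': array([ 0.268, -0.591,  0.23 ]), 'eef_rot': array([-0.001,  0.977,  0.211, -0.   ]), 'wrist_force': array([0.377, 0.459, 0.692]), 'width': 0.08589479943583962}
top [0.082 0.573 0.831] 51.15872083659866 campos [0.457 0.061 0.903]
bottle 0.77 [181.9, 359.9] 2702 [ 0.596 -0.021  0.081] [ 0.565 -0.105  0.011  0.628  0.133  0.092]
bottle 0.75 [233.0, 399.7] 764 [ 0.498 -0.095  0.059] [ 0.467 -0.126  0.009  0.527 -0.064  0.062]
clamp_lever 0.83 [169.0, 319.4] 337 [0.606 0.057 0.195] [0.598 0.013 0.142 0.622 0.077 0.206]
cradle 0.66 [163.0, 333.1] 8114 [0.638 0.027 0.012] [ 0.547 -0.146  0.008  0.708  0.174  0.197]
label_roll 0.97 [233.3, 399.5] 785 [ 0.498 -0.098  0.059] [ 0.467 -0.127  0.009  0.527 -0.064  0.062]
stamp 0.91 [229.8, 335.4] 318 [0.506 0.029 0.019] [0.486 0.011 0.014 0.53  0.046 0.07 ]
other_bottle 0.74 [194.6, 231.4] 849 [0.576 0.227 0.136] [0.56  0.213 0.011 0.602 0.251 0.2  ]
cork_jar 0.66 [225.1, 282.1] 717 [0.519 0.126 0.089] [0.495 0.101 0.026 0.546 0.152 0.092]
lever_knob 0.63 [168.5, 318.4] 361 [0.607 0.056 0.19 ] [0.599 0.013 0.012 0.
[... 842 characters left out ...]
01  0.002 0.719 0.218 0.206]
label_roll 0.97 [321.5, 343.9] 2592 [ 0.495 -0.112  0.049] [ 0.465 -0.13   0.003  0.528 -0.068  0.062]
stamp 0.74 [268.8, 318.7] 852 [0.508 0.02  0.019] [0.485 0.007 0.003 0.532 0.043 0.07 ]
stamp 0.55 [264.2, 383.7] 3726 [ 0.589 -0.057  0.08 ] [ 0.564 -0.11   0.035  0.624  0.13   0.091]
other_bottle 0.65 [165.1, 317.3] 1588 [0.581 0.22  0.105] [0.562 0.212 0.011 0.604 0.239 0.201]
cork_jar 0.93 [218.9, 306.1] 1618 [0.517 0.11  0.062] [0.495 0.1   0.007 0.549 0.149 0.092]
cork_jar 0.68 [256.4, 402.1] 11852 [ 0.614 -0.014  0.014] [ 0.545 -0.153  0.003  0.696  0.17   0.185]
lever_knob 0.93 [174.8, 375.5] 545 [0.606 0.049 0.179] [0.599 0.009 0.14  0.621 0.071 0.206]
```

```bash
python3 - <<'E'
from h import *
from scipy.optimize import least_squares
np.set_printoptions(precision=4,suppress=True)
Ps=[]
allp=[]
for n in("top","side"):
    f=grab_frame(n); r=cut_out("bottle",f)[0]
    m=cv2.erode(r["region"].astype(np.uint8),np.ones((3,3)))>0
    P=pts(f,m); P=P[(P[:,2]>.05)&(P[:,2]<.1)]; Ps.append(P); allp.append(pts(f))
    B=P[P[:,1]<.02]
    for B,R in((B[B[:,2]>.062],.03),):
        g=lambda p:np.hypot((B[:,0]-p[0]-p[1]*B[:,1])*np.cos(np.arctan(p[1])),B[:,2]-p[2])-R
        o=least_squares(g,[.6,0,.06],loss="soft_l1",f_scale=.002); p=o.x
        print(n,p,"yaw",-np.degrees(np.arctan(p[1])),np.abs(o.fun).mean())
    u=np.array([p[1],1])/np.hypot(1,p[1]); s=(P[:,:2]-[p[0],0])@u
    print("along",np.percentile(s,[0,.5,1,99,99.5,100]))
A=np.vstack(allp)
# board: z around .012
b=A[(abs(A[:,2]-.012)<.004)&(A[:,0]>.5)&(A[:,0]<.75)&(abs(A[:,1])<.22)]
c=((b-[p[0],0,0])[:,:2])
al=c@u; ac=c@np.array([u[1],-u[0]])
print("board along",np.percentile(al,[.2,1,99,99.8]),"across",np.percentile(ac,[.2,1,99,99.8]))
st=A[(A[:,2]>.094)&(A[:,2]<.105)&(A[:,1]>.1)&(A[:,1]<.2)&(A[:,0]>.55)&(A[:,0]<.68)]
c=((st-[p[0],0,0])[:,:2]); print("stop",len(st),np.percentile(c@u,[1,5,50,95,99]),np.percentile(c@np.array([u[1],-u[0]]),[1,99]))
ar=A[(abs(A[:,2]-.124)<.004)&(A[:,0]>.55)&(A[:,0]<.75)&(abs(A[:,1])<.1)]
c=((ar-[p[0],0,0])[:,:2]); print("arm",len(ar),np.percentile(c@u,[1,5,50,95,99]),np.percentile(c@np.array([u[1],-u[0]]),[1,99]))
k=A[(A[:,2]>.18)&(A[:,2]<.21)&(abs(A[:,0]-.61)<.03)&(A[:,1]>.02)&(A[:,1]<.1)]
o=least_squares(lambda q:np.linalg.norm(k-q,axis=1)-.014,k.mean(0)-[0,0,.01],loss="soft_l1",f_scale=.002);print("knob",o.x)
E
python3 -c "
import cv2;a=cv2.imread('pics/top0.png');b=cv2.imread('pics/side0.png')
cv2.imwrite('pics/a.png',cv2.resize(cv2.vconcat([a[100:290,180:480],b[120:350,240:540]]),None,fx=1.4,fy=1.4))"
```

```text
top [0.6026 0.1217 0.0593] yaw -6.936860413172786 0.0009286422329505917
along [-0.1064 -0.1052 -0.1044  0.1328  0.1348  0.1371]
side [  -77.1518 -7380.199      0.0727] yaw 89.99223655357505 0.0005890711289771529
along [-77.67   -77.6688 -77.6684 -77.6503 -77.65   -77.6497]
board along [-77.8714 -77.8647 -77.6666 -77.6547] across [-0.1473 -0.1435  0.1917  0.224 ]
stop 519 [-77.8079 -77.8053 -77.7736 -77.7432 -77.7402] [0.1693 0.1897]
arm 1641 [-77.8417 -77.8378 -77.7989 -77.7372 -77.734 ] [-0.0053  0.038 ]
knob [0.611  0.067  0.1912]
```

View pics/a.png

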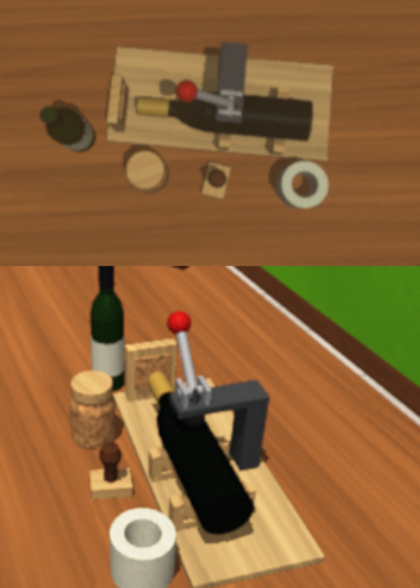

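Run:
```python
from h import *
from scipy.optimize import least_squares
np.set_printoptions(precision=4,suppress=True)
for n in("top","side"):
    f=grab_frame(n); r=cut_out("bottle",f)[0]
    m=cv2.erode(r["region"].astype(np.uint8),np.ones((3,3)))>0
    P=pts(f,m); P=P[(P[:,2]>.05)&(P[:,2]<.1)]; A=pts(f)
    B=P[(P[:,1]<-.03)&(P[:,1]>-.095)&(P[:,2]>.065)]
    g=lambda p:np.hypot((B[:,0]-.6-p[0]-p[1]*B[:,1])*np.cos(p[1]),B[:,2]-p[2])-.03
    p=least_squares(g,[0,.12,.06]).x
    print(n,len(B),p)
    def rect(S): 
        (c,(w,h),a)=cv2.minAreaRect((S[:,:2]*1000).astype(np.float32)); return np.array(c),w,h,a
    b=A[(abs(A[:,2]-.012)<.003)&(A[:,0]>.5)&(A[:,0]<.75)&(abs(A[:,1])<.22)]
    yaw=-.121; u=np.array([.1207,.9927]); w=np.array([.9927,-.1207])
    c=(b[:,:2]-[.6026,0]); print(" board al",np.percentile(c@u,[.5,2,98,99.5]),"ac",np.percentile(c@w,[.5,2,98,99.5]))
    for nm,lo,hi,y0,y1 in(("stop",.095,.104,.11,.2),("arm",.120,.128,-.06,.06)):
        S=A[(A[:,2]>lo)&(A[:,2]<hi)&(A[:,1]>y0)&(A[:,1]<y1)&(A[:,0]>.55)&(A[:,0]<.74)]
        c=S[:,:2]-[.6026,0]; print(" ",nm,len(S),np.percentile(c@u,[1,5,50,95,99]),np.percentile(c@w,[1,5,95,99]))
    S=A[(A[:,2]>.12)&(A[:,2]<.125)&(A[:,0]>.63)&(A[:,0]<.74)&(abs(A[:,1])<.05)]
    if len(S): print(" arm rect",rect(S))
    k=A[(A[:,2]>.185)&(A[:,2]<.21)&(abs(A[:,0]-.61)<.025)&(A[:,1]>.04)&(A[:,1]<.09)]
    o=least_squares(lambda q:np.linalg.norm(k-q,axis=1)-.014,[.61,.065,.19]);print(" knob",o.x,len(k))
    c=P[:,:2]-[.6026,0]; print(" bottle al",np.percentile(c@u,[.2,1,99,99.8]))
```

```text
top 887 [0.0025 0.1197 0.0592]
 board al [-0.1481 -0.145   0.1812  0.1883] ac [-0.051  -0.049   0.097   0.0988]
  stop 271 [0.1634 0.1638 0.1705 0.1774 0.1781] [-0.0351 -0.0323  0.0299  0.0328]
  arm 793 [-0.007  -0.006   0.0101  0.027   0.0284] [-0.0215 -0.0182  0.0827  0.0859]
 arm rect (array([659.9231,   3.7481]), 35.87625503540039, 61.96112060546875, 83.19071960449219)
 knob [0.6109 0.0675 0.1911] 204
 bottle al [-0.1062 -0.1044  0.1344  0.1381]
side 1138 [0.0031 0.1202 0.0606]
 board al [-0.1489 -0.1481  0.1647  0.1865] ac [-0.1006 -0.0735  0.0973  0.0992]
  stop 232 [0.1623 0.1631 0.1667 0.1768 0.1782] [-0.0342 -0.0323  0.0311  0.0343]
  arm 857 [-0.0081 -0.0072  0.0042  0.0253  0.0276] [-0.0215 -0.0188  0.0828  0.0868]
 arm rect (array([660.7732,   3.9375]), 38.80323028564453, 62.83042526245117, 83.06171417236328)
 knob [0.6116 0.0678 0.1923] 234
 bottle al [-0.1093 -0.1089  0.1295  0.1367]
```

{"method": "apply_moves", "body": {
  "dp": [
    [0,0,0],
    [0,0,0],
    [0,0,0],
    [0,0,0],
    [0.0218,-0.0393,0],
    [0.0218,-0.0393,0],
    [0.0218,-0.0393,0],
    [0.0218,-0.0393,0],
    [0.0218,-0.0393,0],
    [0.0218,-0.0393,0],
    [0.0218,-0.0393,0],
    [0.0218,-0.0393,0],
    [0.0218,-0.0393,0],
    [0.0218,-0.0393,0],
    [0.0218,-0.0393,0],
    [0.0218,-0.0393,0],
    [0,0,0],
    [0,0,0]
  ],
  "turn": [
    [0,0,0.136],
    [0,0,0.136],
    [0,0,0.136],
    [0,0,0.136],
    [0,0,0],
    [0,0,0],
    [0,0,0],
    [0,0,0],
    [0,0,0],
    [0,0,0],
    [0,0,0],
    [0,0,0],
    [0,0,0],
    [0,0,0],
    [0,0,0],
    [0,0,0],
    [0,0,0],
    [0,0,0]
  ],
  "gripper": [0,0,0,0,0,0,0,0,0,0,0,0,0,0,0,0,0,0]
}}

```text
clock: 3.65
tool_pos: [0.5836, -0.1551, 0.2312]
eef_rot: [0.0, 0.998, -0.059, -0.0]
wrist_force: [-0.1, -1.1, 0.3]
width: -0.0001
grip_force: 0.0
```

```bash
cat >> h.py <<'E'
np.set_printoptions(precision=4,suppress=True)
O=np.array([.604,.0104,0]); CR=Ro.from_euler("z",-.1195)
def st():
    s=observe(); q=s["eef_rot"]; R=Ro.from_quat([q[1],q[2],q[3],q[0]])
    print("t",s["clock"],"cradle",CR.inv().apply(s["tool_pos"]-O),"F cr",CR.inv().apply(s["wrist_force"]),"axes in cradle",(CR.inv()*R).as_matrix().ravel(),"w",s["width"])
    return s,R
E
python3 - <<'E'
from h import *
st(); import station; print([getattr(station,'grasp_offset',None)])
E
```

```text
t 3.65 cradle [-0.0005 -0.1667  0.2312] F cr [ 0.0791 -1.1441  0.2781] axes in cradle [ 1.      0.0014 -0.0005  0.0014 -1.     -0.0009 -0.0005  0.0009 -1.    ] w -8.98463360493005e-05
[0.0187]
```

{"method": "apply_moves", "body": {
  "dp": [
    [0,0,0.037],
    [0,0,0.037],
    [0,0,0.037],
    [0,0,0.037],
    [0,0,0.036],
    [0,0,0],
    [0,-0.006,0],
    [0,-0.006,0],
    [0,-0.006,0],
    [0,-0.006,0],
    [0,-0.004,0],
    [0,-0.004,0],
    [0,-0.004,0],
    [0,-0.004,0],
    [0,0,0]
  ],
  "turn": [
    [0,0,0],
    [0,0,0],
    [0,0,0],
    [0,0,0],
    [0,0,0],
    [0,0,0],
    [0,0,0],
    [0,0,0],
    [0,0,0],
    [0,0,0],
    [0,0,0],
    [0,0,0],
    [0,0,0],
    [0,0,0],
    [0,0,0]
  ],
  "gripper": [0,0,0,0,0,0,0,0,0,0,0,0,0,0,0]
}}

```text
clock: 5.52
tool_pos: [0.5888, -0.1183, 0.0481]
eef_rot: [0.002, 0.998, -0.06, 0.001]
wrist_force: [0.0, -4.8, 2.3]
width: -0.0001
grip_force: 2.3
```

Run:
```python
from h import *
st()
for n in("top","side"):
    f=grab_frame(n); r=cut_out("bottle",f)[0]
    m=cv2.erode(r["region"].astype(np.uint8),np.ones((3,3)))>0
    P=CR.inv().apply(pts(f,m)-O); P=P[(P[:,2]>.05)&(P[:,2]<.1)]
    print(r["p"],np.percentile(P[:,1],[.2,1,99,99.8]))
    if n=="side": cv2.imwrite("pics/s1.png",cv2.resize(f["pixels"][120:350,240:540],None,fx=2,fy=2))
```

```text
t 5.525 cradle [ 0.0003 -0.1296  0.0481] F cr [ 0.569  -4.728   2.2939] axes in cradle [ 1.     -0.0011  0.0013 -0.0011 -1.     -0.0037  0.0013  0.0037 -1.    ] w -5.426655898843217e-05
0.96 [-0.1048 -0.1012  0.1355  0.1382]
0.57 [-0.1094 -0.1088  0.1321  0.1366]
```

View pics/s1.png

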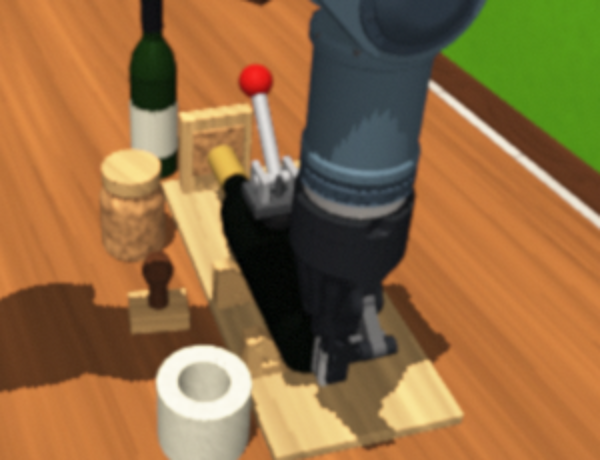

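{"method": "apply_moves", "body": {
  "dp": [
    [0,-0.003,0],
    [0,-0.002,0],
    [0,-0.002,0],
    [0,0,0]
  ],
  "turn": [
    [0,0,0],
    [0,0,0],
    [0,0,0],
    [0,0,0]
  ],
  "gripper": [0,0,0,0]
}}

```text
clock: 6.22
tool_pos: [0.5896, -0.1115, 0.048]
eef_rot: [0.002, 0.998, -0.06, 0.001]
wrist_force: [-0.2, -5.6, 2.8]
width: -0.0
grip_force: 2.7
```

{"method": "apply_moves", "body": {
  "dp": [
    [0,-0.002,0],
    [0,-0.002,0],
    [0,0,0]
  ],
  "turn": [
    [0,0,0],
    [0,0,0],
    [0,0,0]
  ],
  "gripper": [0,0,0]
}}

```text
clock: 6.6
tool_pos: [0.5899, -0.1093, 0.0481]
eef_rot: [0.003, 0.998, -0.061, 0.0]
wrist_force: [-1.6, -8.1, 3.9]
width: 0.0
grip_force: 3.4
```

```bash
cat > b.py <<'E'
from h import *
st()
for n in("top","side"):
    f=grab_frame(n); r=cut_out("bottle",f)[0]
    m=cv2.erode(r["region"].astype(np.uint8),np.ones((3,3)))>0
    P=CR.inv().apply(pts(f,m)-O); P=P[(P[:,2]>.05)&(P[:,2]<.1)]
    print(r["p"],np.percentile(P[:,1],[.2,1,99,99.8]),"zmax",np.percentile(P[(P[:,1]<-.03)][:,2],99))
    cv2.imwrite(f"pics/b_{n}.png",cv2.resize(f["pixels"][100:300,200:500],None,fx=2,fy=2))
E
python3 b.py
```

```text
t 6.6 cradle [ 0.0003 -0.1205  0.0481] F cr [-0.5848 -8.235   3.8865] axes in cradle [ 1.     -0.0024  0.0013 -0.0024 -1.     -0.0055  0.0013  0.0055 -1.    ] w 2.4597695145102188e-05
0.93 [-0.0978 -0.0947  0.1442  0.1469] zmax 0.0914844848706308
0.88 [-0.1006 -0.1     0.135   0.1421] zmax 0.09072241109291962
```

{"method": "apply_moves", "body": {
  "dp": [
    [0,-0.002,0],
    [0,-0.002,0],
    [0,-0.002,0],
    [0,0,0],
    [0,0,0]
  ],
  "turn": [
    [0,0,0],
    [0,0,0],
    [0,0,0],
    [0,0,0],
    [0,0,0]
  ],
  "gripper": [0,0,0,0,0]
}}

```text
clock: 7.42
tool_pos: [0.5901, -0.1083, 0.0486]
eef_rot: [0.005, 0.998, -0.063, 0.0]
wrist_force: [-1.9, -12.5, 5.8]
width: 0.0003
grip_force: 5.7
```

```bash
python3 b.py
```

```text
t 7.425 cradle [ 0.0003 -0.1195  0.0486] F cr [ -0.4325 -12.6415   5.7514] axes in cradle [ 1.     -0.0058  0.0012 -0.0058 -0.9999 -0.0106  0.0013  0.0106 -0.9999] w 0.0002579174844920543
0.74 [-0.0955 -0.0922  0.1446  0.1478] zmax 0.09139365389555575
0.94 [-0.1008 -0.1     0.1406  0.1441] zmax 0.09116479570324278
```

View pics/b_side.png

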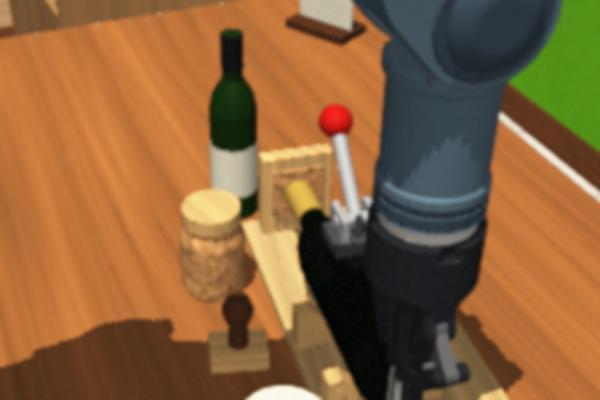

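{"method": "apply_moves", "body": {
  "dp": [
    [0,0.015,0],
    [0,0.015,0],
    [0,0.015,0],
    [0,0,-0.051],
    [0,0,-0.051],
    [0,0,-0.051],
    [0,0,-0.051],
    [0,0,-0.051],
    [0,-0.045,0],
    [0,-0.045,0],
    [0,-0.045,0],
    [0,-0.045,0],
    [0,-0.045,0],
    [0,-0.045,0],
    [0,0,0],
    [0,0,0]
  ],
  "turn": [
    [0,0,0],
    [0,0,0],
    [0,0,0],
    [0,0,0],
    [0,0,0],
    [0,0,0],
    [0,0,0],
    [0,0,0],
    [0,0,0],
    [0,0,0],
    [0,0,0],
    [0,0,0],
    [0,0,0],
    [0,0,0],
    [0,0,0],
    [0,0,0]
  ],
  "gripper": [0,0,0,0,0,0,0,0,0,0,0,0,0,0,0,0]
}}

```text
clock: 9.62
tool_pos: [0.6169, 0.1249, 0.3017]
eef_rot: [0.0, 0.998, -0.059, -0.0]
wrist_force: [0.6, -0.8, 0.4]
width: -0.0
grip_force: 0.0
```

```bash
cat >> b.py <<'E'
    r=cut_out("lever_knob",f)[0]; P=CR.inv().apply(pts(f,r["region"])-O); P=P[P[:,2]>.15]
    print(" knob",r["p"],np.percentile(P,[3,50,97],axis=0).ravel() if len(P) else r["position"])
E
python3 b.py
```

```text
t 9.625 cradle [-0.0008  0.1153  0.3017] F cr [ 0.7298 -0.7365  0.4124] axes in cradle [ 1.      0.0018 -0.0009  0.0018 -1.     -0.001  -0.0009  0.001  -1.    ] w -3.4135264432517655e-05
0.87 [-0.0981 -0.0971 -0.025  -0.0233] zmax 0.09155110257354139Traceback (most recent call last):
  File "b.py", line 9, in <module>
    r=cut_out("lever_knob",f)[0]; P=CR.inv().apply(pts(f,r["region"])-O); P=P[P[:,2]>.15]
      ~~~~~~~~~~~~~~~~~~~~~~~^^^
IndexError: list index out of range
```

{"method": "apply_moves", "body": {
  "dp": [
    [0,0,0.043],
    [0,0,0.043],
    [0,0,0.042],
    [0,0,0],
    [0,0,0]
  ],
  "turn": [
    [0,0,0],
    [0,0,0],
    [0,0,0],
    [0,0,0],
    [0,0,0]
  ],
  "gripper": [0,0,0,0,0]
}}

```text
clock: 10.4
tool_pos: [0.6184, 0.1249, 0.176]
eef_rot: [-0.0, 0.998, -0.06, 0.001]
wrist_force: [-0.4, 0.0, -0.2]
width: 0.0002
grip_force: 0.0
```

```bash
sed -i 's/for n in("top","side")/for n in("side",)/' b.py; python3 b.py
```

```text
t 10.4 cradle [0.0006 0.1154 0.176 ] F cr [-0.431  -0.0285 -0.1665] axes in cradle [ 1.     -0.0001  0.0024 -0.0001 -1.      0.0007  0.0024 -0.0007 -1.    ] w 0.00015440182419800856
0.59 [-0.1009 -0.1002  0.1391  0.1445] zmax 0.09156585962187888
 knob 0.73 [-0.0116  0.011   0.1526 -0.0016  0.0438  0.185   0.0093  0.059   0.2056]
```

View pics/b_side.png

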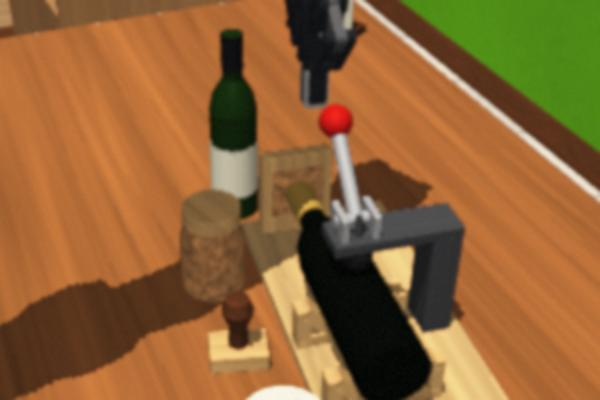

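{"method": "apply_moves", "body": {
  "dp": [
    [0,0.008,0],
    [0,0.008,0],
    [0,0.006,0],
    [0,0.006,0],
    [0,0.006,0],
    [0,0.006,0],
    [0,0.006,0],
    [0,0.006,0],
    [0,0.006,0],
    [0,0.006,0],
    [0,0.006,0],
    [0,0.006,0],
    [0,0.006,0],
    [0,0,0],
    [0,0,0]
  ],
  "turn": [
    [0,0,0],
    [0,0,0],
    [0,0,0],
    [0,0,0],
    [0,0,0],
    [0,0,0],
    [0,0,0],
    [0,0,0],
    [0,0,0],
    [0,0,0],
    [0,0,0],
    [0,0,0],
    [0,0,0],
    [0,0,0],
    [0,0,0]
  ],
  "gripper": [0,0,0,0,0,0,0,0,0,0,0,0,0,0,0]
}}

```text
clock: 12.42
tool_pos: [0.6129, 0.0552, 0.1847]
eef_rot: [-0.006, 0.998, -0.056, 0.007]
wrist_force: [-5.0, 10.8, 26.7]
width: 0.0001
grip_force: 14.5
```

```bash
python3 b.py
```

```text
t 12.425 cradle [0.0035 0.0455 0.1847] F cr [-6.2681 10.1063 26.73  ] axes in cradle [ 0.9999  0.0084  0.0136  0.0082 -0.9999  0.0138  0.0137 -0.0137 -0.9998] w 8.347650157720178e-05
0.72 [-0.1007 -0.1002  0.1372  0.1441] zmax 0.09170067272711882
 knob 0.96 [-0.0117 -0.001   0.1534 -0.0018  0.0076  0.2051  0.0083  0.0191  0.2284]
```

View pics/b_side.png

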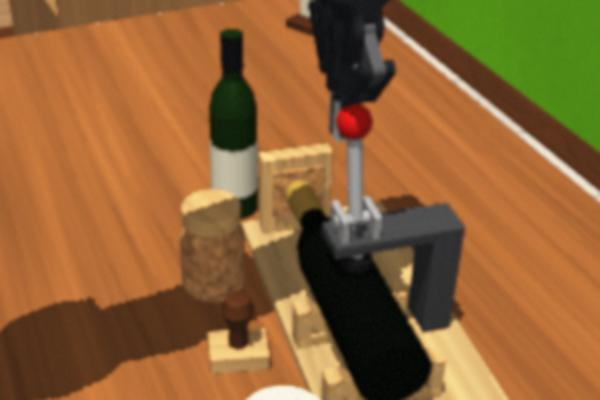

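{"method": "apply_moves", "body": {
  "dp": [
    [0,-0.015,0],
    [0,-0.015,0],
    [0,-0.015,0],
    [0,-0.015,0],
    [0,-0.012,-0.006],
    [0,0,-0.006],
    [0,0,0],
    [0,0,0]
  ],
  "turn": [
    [0,0,0],
    [0,0,0],
    [0,0,0],
    [0,0,0],
    [0,0,0],
    [0,0,0],
    [0,0,0],
    [0,0,0]
  ],
  "gripper": [0,0,0,0,0,0,0,0]
}}

```text
clock: 13.58
tool_pos: [0.6161, 0.1142, 0.1864]
eef_rot: [0.0, 0.998, -0.06, 0.0]
wrist_force: [-0.3, -0.7, -0.3]
width: 0.0001
grip_force: 0.0
```

```bash
python3 b.py
```

```text
t 13.575 cradle [-0.0003  0.1045  0.1864] F cr [-0.2545 -0.6993 -0.3249] axes in cradle [ 1.     -0.0004  0.0003 -0.0004 -1.     -0.0008  0.0003  0.0008 -1.    ] w 8.005789618858772e-05
0.96 [-0.1009 -0.1004  0.1362  0.1438] zmax 0.0916661142688501
 knob 0.66 [257.6, 379.5]
```

{"method": "apply_moves", "body": {
  "dp": [
    [0,0.007,0],
    [0,0.007,0],
    [0,0.006,-0.003],
    [0,0.006,-0.003],
    [0,0.006,-0.003],
    [0,0.006,-0.003],
    [0,0.006,-0.002],
    [0,0.006,-0.002],
    [0,0.006,-0.002],
    [0,0.006,0],
    [0,0.006,0],
    [0,0,0]
  ],
  "turn": [
    [0,0,0],
    [0,0,0],
    [0,0,0],
    [0,0,0],
    [0,0,0],
    [0,0,0],
    [0,0,0],
    [0,0,0],
    [0,0,0],
    [0,0,0],
    [0,0,0],
    [0,0,0]
  ],
  "gripper": [0,0,0,0,0,0,0,0,0,0,0,0]
}}

```text
clock: 15.22
tool_pos: [0.6103, 0.0638, 0.2134]
eef_rot: [-0.01, 0.998, -0.054, 0.004]
wrist_force: [-6.6, 16.8, 21.5]
width: -0.0001
grip_force: 12.6
```

```bash
python3 b.py
```

```text
t 15.225 cradle [-0.0001  0.0538  0.2134] F cr [-8.5985 15.8757 21.4639] axes in cradle [ 0.9999  0.0112  0.0073  0.0111 -0.9997  0.0197  0.0075 -0.0196 -0.9998] w -7.877320774614554e-05
0.85 [-0.1009 -0.1004  0.1386  0.145 ] zmax 0.09180844222335424
 knob 0.57 [-0.01    0.0038  0.1527 -0.0018  0.0246  0.1955  0.0072  0.0355  0.2205]
```

Run:
```python
from h import *
a=[]
f=grab_frame("side"); a.append(cv2.resize(f["pixels"][60:260,270:470],None,fx=2,fy=2))
f=grab_frame("top"); a.append(cv2.resize(f["pixels"][50:250,220:420],None,fx=2,fy=2))
cv2.imwrite("pics/jam.png",cv2.hconcat(a))
s=observe();print(s["joint_pos"],s["joint_torque"],s["moment"])
```

```text
[ 0.0731  0.3422 -0.2879  1.7033  0.0892  1.0976 -1.9172] [ 10.4309 -27.7041   9.2387 -17.052    4.997   -0.8615   0.0434] [ 3.5776  1.473  -0.036 ]
```

View pics/jam.png

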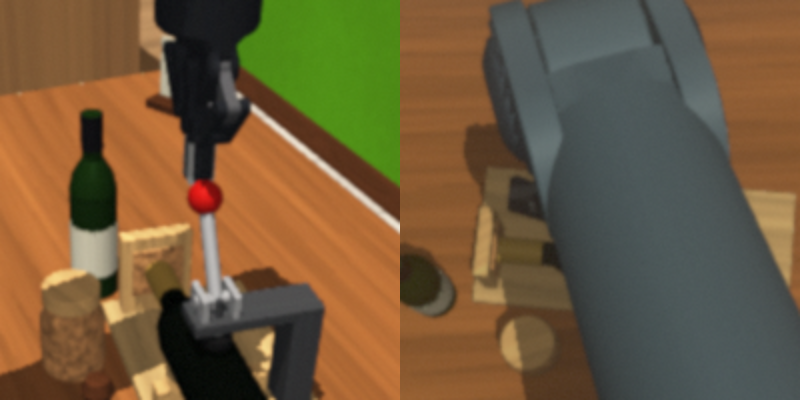

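{"method": "apply_moves", "body": {
  "dp": [
    [0,-0.017,-0.005],
    [0,-0.017,0],
    [0,-0.017,0],
    [0,-0.017,0],
    [0,0,0.015],
    [0,0,0.016],
    [0,0,0],
    [0,0,0]
  ],
  "turn": [
    [0,0,0],
    [0,0,0],
    [0,0,0],
    [0,0,0],
    [0,0,0],
    [0,0,0],
    [0,0,0],
    [0,0,0]
  ],
  "gripper": [0,0,0,0,0,0,0,0]
}}

```text
clock: 16.48
tool_pos: [0.6159, 0.1146, 0.1778]
eef_rot: [0.0, 0.998, -0.06, -0.0]
wrist_force: [0.5, -0.1, 0.2]
width: -0.0
grip_force: 0.0
```

{"method": "apply_moves", "body": {
  "dp": [
    [0,0.008,0],
    [0,0.006,0],
    [0,0.004,-0.003],
    [0,0.006,-0.005],
    [0,0.006,-0.005],
    [0,0.006,-0.004],
    [0,0.006,-0.003],
    [0,0.006,-0.003]
  ],
  "turn": [
    [0,0,0],
    [0,0,0],
    [0,0,0],
    [0,0,0],
    [0,0,0],
    [0,0,0],
    [0,0,0],
    [0,0,0]
  ],
  "gripper": [0,0,0,0,0,0,0,0]
}}

```text
clock: 17.48
tool_pos: [0.6108, 0.073, 0.2041]
eef_rot: [-0.003, 0.998, -0.057, 0.001]
wrist_force: [-1.8, 6.7, 5.8]
width: -0.0002
grip_force: 4.6
```

```bash
python3 b.py
```

```text
t 17.475 cradle [-0.0007  0.063   0.2041] F cr [-2.6178  6.4736  5.7654] axes in cradle [ 1.      0.0049  0.002   0.0049 -1.      0.0066  0.002  -0.0066 -1.    ] w -0.00023045069117604765
0.83 [-0.1008 -0.1003  0.1378  0.1436] zmax 0.09178945299976872
 knob 0.69 [-0.0116  0.0035  0.1527 -0.0018  0.026   0.1951  0.0077  0.0389  0.22  ]
```

{"method": "apply_moves", "body": {
  "dp": [
    [0,0.004,0.003],
    [0,0.005,0.001],
    [0,0.005,0],
    [0,0.005,0]
  ],
  "turn": [
    [0,0,0],
    [0,0,0],
    [0,0,0],
    [0,0,0]
  ],
  "gripper": [0,0,0,0]
}}

```text
clock: 18.12
tool_pos: [0.6104, 0.0663, 0.2074]
eef_rot: [-0.01, 0.998, -0.054, 0.004]
wrist_force: [-9.3, 19.4, 28.4]
width: 0.0001
grip_force: 14.3
```

```bash
python3 b.py
```

```text
t 18.125 cradle [-0.0003  0.0562  0.2074] F cr [-11.5107  18.192   28.3914] axes in cradle [ 0.9999  0.0121  0.007   0.0119 -0.9997  0.0211  0.0073 -0.021  -0.9998] w 9.035276464651817e-05
0.69 [-0.1007 -0.1003  0.1358  0.1424] zmax 0.09178943583755673
 knob 0.63 [-0.0117  0.003   0.1531 -0.002   0.0208  0.1995  0.008   0.0353  0.2227]
```

{"method": "apply_moves", "body": {
  "dp": [
    [0,-0.02,0],
    [0,-0.02,0],
    [0,-0.02,0],
    [0,-0.015,-0.02],
    [0,0,-0.02],
    [0,0,0],
    [0,0,0],
    [0,0,0],
    [0,0,0],
    [0,0,0],
    [0,0,0],
    [0,0,0],
    [0,0,0],
    [0,0,0],
    [0,0,0],
    [0,0,0]
  ],
  "turn": [
    [0,0,0],
    [0,0,0],
    [0,0,0],
    [0,0,0],
    [0,0,0],
    [0,0,-0.1745],
    [0,0,-0.1745],
    [0,0,-0.1745],
    [0,0,-0.1745],
    [0,0,-0.1745],
    [0,0,-0.1745],
    [0,0,-0.1745],
    [0,0,-0.1745],
    [0,0,-0.1745],
    [0,0,0],
    [0,0,0]
  ],
  "gripper": [0,0,0,0,0,0,0,0,0,0,0,0,0,0,0,0]
}}

```text
clock: 20.27
tool_pos: [0.6171, 0.1223, 0.2373]
eef_rot: [0.0, 0.749, 0.663, -0.0]
wrist_force: [0.4, 0.1, -0.2]
width: 0.0001
grip_force: 0.0
```

```bash
python3 b.py
```

```text
t 20.275 cradle [-0.0003  0.1126  0.2373] F cr [ 0.3635  0.1055 -0.181 ] axes in cradle [ 0.003   1.     -0.      1.     -0.003  -0.0009 -0.0009 -0.     -1.    ] w 7.665670848739608e-05
0.85 [-0.1007 -0.1003  0.1381  0.1442] zmax 0.09170647562790057
 knob 0.85 [-0.0112  0.009   0.1525 -0.0016  0.0444  0.1867  0.0092  0.059   0.2059]
```

View pics/b_side.png

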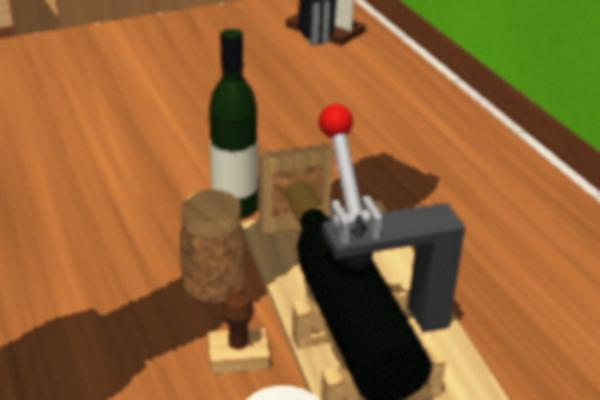

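{"method": "apply_moves", "body": {
  "dp": [
    [0,0,0.03],
    [0,0,0.029],
    [-0.01,0,0],
    [-0.01,0,0],
    [-0.008,0,0],
    [-0.006,0,-0.003],
    [-0.006,0,-0.005],
    [-0.006,0,-0.004],
    [-0.006,0,-0.003],
    [-0.006,0,-0.003]
  ],
  "turn": [
    [0,0,0],
    [0,0,0],
    [0,0,0],
    [0,0,0],
    [0,0,0],
    [0,0,0],
    [0,0,0],
    [0,0,0],
    [0,0,0],
    [0,0,0]
  ],
  "gripper": [0,0,0,0,0,0,0,0,0,0]
}}

```text
clock: 21.68
tool_pos: [0.6117, 0.0714, 0.2]
eef_rot: [-0.001, 0.746, 0.665, 0.004]
wrist_force: [0.7, 7.2, 5.5]
width: 0.0001
grip_force: 3.2
```

```bash
python3 b.py
```

```text
t 21.675 cradle [0.0004 0.0615 0.2   ] F cr [-0.1492  7.2305  5.5028] axes in cradle [-0.0048  1.      0.005   1.      0.0047  0.0075  0.0074  0.0051 -1.    ] w 8.038034673431595e-05
0.97 [-0.1008 -0.1003  0.1382  0.1435] zmax 0.09159918103329164
 knob 0.57 [-0.0119  0.0031  0.1526 -0.0018  0.0244  0.1971  0.0082  0.0392  0.2211]
```

{"method": "apply_moves", "body": {
  "dp": [
    [-0.005,0,-0.004],
    [-0.006,0,-0.003],
    [-0.006,0,-0.002],
    [-0.006,0,-0.001]
  ],
  "turn": [
    [0,0,0],
    [0,0,0],
    [0,0,0],
    [0,0,0]
  ],
  "gripper": [0,0,0,0]
}}

```text
clock: 22.32
tool_pos: [0.6065, 0.0407, 0.2056]
eef_rot: [0.0, 0.748, 0.663, -0.002]
wrist_force: [-0.2, 0.7, -0.4]
width: -0.0001
grip_force: 0.3
```

```bash
python3 b.py
```

```text
t 22.325 cradle [-0.0011  0.0304  0.2056] F cr [-0.2365  0.6554 -0.3762] axes in cradle [ 0.0007  1.     -0.0019  1.     -0.0007 -0.0024 -0.0024 -0.0019 -1.    ] w -0.00014648644317282627
0.97 [-0.1008 -0.1003  0.1388  0.1444] zmax 0.09168785457659508
 knob 0.94 [-0.0121 -0.0076  0.1546 -0.0024 -0.0016  0.2106  0.0074  0.0079  0.2297]
```

Nearly upright and moving freely; push on past upright.

{"method": "apply_moves", "body": {
  "dp": [
    [-0.006,0,0],
    [-0.006,0,0],
    [-0.006,0,0],
    [-0.006,0,0],
    [0,0,0],
    [0,0,0]
  ],
  "turn": [
    [0,0,0],
    [0,0,0],
    [0,0,0],
    [0,0,0],
    [0,0,0],
    [0,0,0]
  ],
  "gripper": [0,0,0,0,0,0]
}}

```text
clock: 23.22
tool_pos: [0.6045, 0.0195, 0.2063]
eef_rot: [-0.0, 0.748, 0.664, 0.0]
wrist_force: [0.4, -0.2, -0.4]
width: 0.0001
grip_force: 0.0
```

{"method": "apply_moves", "body": {
  "dp": [
    [0.02,0,-0.005],
    [0.03,0,-0.02],
    [0.03,0,-0.04],
    [0,0,-0.04],
    [0,0,0],
    [0,0,0]
  ],
  "turn": [
    [0,0,0],
    [0,0,0],
    [0,0,0],
    [0,0,0],
    [0,0,0],
    [0,0,0]
  ],
  "gripper": [0,0,0,0,0,0]
}}

```text
clock: 23.98
tool_pos: [0.6135, 0.1001, 0.3111]
eef_rot: [-0.0, 0.747, 0.665, 0.0]
wrist_force: [-0.6, -0.2, -0.6]
width: 0.0
grip_force: 0.0
```

```bash
python3 b.py
```

```text
t 23.975 cradle [-0.0012  0.0902  0.3111] F cr [-0.5694 -0.3056 -0.5538] axes in cradle [-0.0026  1.     -0.0003  1.      0.0026  0.0003  0.0003 -0.0003 -1.    ] w 6.831144628094026e-06
0.97 [-0.1007 -0.1003  0.1392  0.1452] zmax 0.09155006713289139
 knob 0.7 [-0.0127 -0.0703  0.1546 -0.004  -0.0634  0.1969  0.0089 -0.0196  0.2061]
```

View pics/b_side.png

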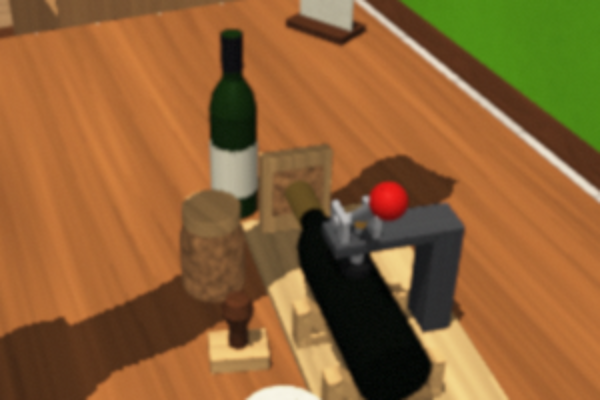

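The lever has snapped over: the knob is at about (200, 388) in the crop and leans to -y. The foot is down, the bottle's mouth is against the cork, and the bystanders haven't moved.

```bash
python3 -c "
from station import *
print(job_done())"
```

```text
the job is handed in; nothing more can be done
None
```

The bottle is home against the cork stop, the clamp lever is snapped over with the rubber foot down on the bottle, and I handed the job in at about 24 s. The lever took four tries, because the backs of the fingers jammed on the knob until I turned the gripper a quarter turn. The bottle stayed home throughout, wrist force readings stayed near 35 N at most, and the other things look undisturbed in the last picture.

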